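# Scoop moulding offcuts against the fence and empty them into the scrap box

## Task

Pick up the flat scoop by its handle and use it to gather both wooden moulding offcuts at once: push its lip under them with the fence as the backstop, lift them both clear of the table in the scoop, then tip them into the cardboard scrap box. Finish by setting the empty scoop down flat on the table and letting go. Handle the offcuts with the scoop only, never with the gripper itself, and leave the tape roll, water cup and paint tube where they are.

Things in the scene. Friction and masses are not known exactly. Their poses are not given: they have to be found in the camera images.
- fence_face (a point): middle of the working face of the fence: a fixed straight wooden batten 380 mm long (x axis), 30 mm thick, 45 mm high, screwed to the table; this point is half-way up (22.5 mm) on the face turned towards the offcuts. The y axis points from the offcuts into the face.
- long_offcut_mid (a point): centre of the longer of two loose brown picture-frame moulding offcuts, 80 mm long (x), 40 wide (y), 18 high, stepped top, about 50 g; this point is 9 mm above its underside. Long bottom edges rounded (5 mm), so a thin lip runs under. Lies before the fence beside the other (left/right varies), within 25 degrees of parallel to it.
- short_offcut_mid (a point): centre of the shorter of two loose brown picture-frame moulding offcuts, 60 mm long (x), 40 wide (y), 18 high, stepped top, about 38 g; this point is 9 mm above its underside. Long bottom edges rounded (5 mm), so a thin lip runs under. Lies before the fence beside the other (left/right varies), within 25 degrees of parallel to it.
- long_offcut: the 80 mm offcut (origin: centre of its underside). Slides easily on the scoop (friction 0.28 to 0.42), less on the table (0.48 to 0.72)
- short_offcut: the 60 mm offcut (origin: centre of its underside). Slides easily on the scoop (friction 0.28 to 0.42), less on the table (0.48 to 0.72)
- scoop_handle (a point): grip point of the flat aluminium scoop (dustpan), near its balance point, 97 mm above its underside: half-way up a black bar handle above the pan, 120 mm long (from 80 mm behind to 40 mm ahead of this point), 20 mm wide (y: grip across), 26 mm high. x points forward to the open lip, z up. The scoop stands flat on the table at the start.
- scoop_lip (a point): middle of the scoop's front lip edge, at its underside (same axes as the handle: x forward, z up)
- scoop: whole scoop, about 0.4 kg (origin on its underside, 97 mm below the grip point, same axes). Pan 220 mm wide (214 inside), 170 mm long: floor 3 mm thick, back wall 35 mm high 80 mm behind the origin, side walls 28 mm high ending 50 mm ahead, then a lip thinning to 1 mm, its edge 90 mm ahead
- scrap_box_in (a point): centre of the inner floor (5 mm above the table) of the fixed open cardboard scrap box: 300 mm long (x axis) by 180 mm wide (y axis) outside, walls 5 mm thick, rim 80 mm above the table
- tape_roll: bystander: masking tape roll lying flat, 104 mm across, 25 mm high (origin: underside centre)
- water_cup: bystander: upright brush-water cup, 80 mm across, 95 mm high (origin: underside centre)
- paint_tube: bystander: lying paint tube, 130 mm long (x), 36 mm wide, 22 mm high (origin: underside centre)
There are look-alikes about, which are no part of the job. What is shaped like the short_offcut but black or pink is not meant. Leave any red look-alike of the long_offcut alone.

How it is judged:
By the outcome, as a careful person would: the job done as asked, in the order asked, and still so for the second after the job is handed in, with the robot touching nothing.
It also fails if it takes over 72 s, if anything falls off the work surface, if the arm or the gripper's body presses on something with over 40 N, if the wrist force passes 120 N, or if a joint passes its speed limit or range.

## Robot

A 6-joint arm with a two-finger parallel gripper is mounted at the origin on the work surface. World frame = base frame: x ahead of the robot, y to its left, z up, the work surface at z = 0. Lengths are in m, angles in rad, forces in N, time in s.
With the tool pointing down it reaches from about 0.425 to 1.125 m from the base axis. Payload 14.9 kg.
Tool frame: the origin (TCP) lies at the very end of the fingers, on their centre line; the grasp point (between the pads) lies 19 mm behind it (bot.grasp_offset is the distance from the TCP to the grasp point, in m); z points along the fingers, y is the line along which they close (so a half turn about z gives the same grasp; the last joint's range is limited). The gripper opens to 91 mm and grips with 3 to 60 N. Pads are 32 mm wide; open, the fingers measure 118 mm over their backs; the gripper's body (76 mm by 178 mm) begins 60 mm behind the grasp point.
Start: joints at [-1.303, 0.379, 1.734, -0, 1.028, -0.033], TCP at [0.207, -0.669, 0.214] pointing down, gripper open.
Joint ranges: [-2.77, 2.77], [-0.74, 2.19], [0, 2.66], [-1.06, 4.2], [0.31, 2.87], [-3.08, 3.08]. Speed limits (rad/s): [1.89, 1.89, 2.39, 3.14, 3.14, 3.14].

## Interface

Orientations are given as a 3x3 rotation matrix whose columns are the frame's x, y, z axes.
In Python, from bench import status, cams, bot gives the robot as it stands.
- The arm moves only by the tool arm_command, never from a script. Its arguments are lists of equal length, an entry for each row: "fingers": the closure, from 0 (fully open) to 1 (shut); "offset": the shift along the world's x, y, z in mm, a list of three; "roll": the turn about the world's z in rad. In form: {"fingers": [fingers, ...], "offset": [[tx, ty, tz], ...], "roll": [roll, ...]}. A call has exactly 5 rows; each row shifts and turns the commanded pose from where the row before left it; what a row does not reach is not made up. A row lasts 1/12 s, in which the tool goes at most 41.7 mm and 7.16 degrees, less where a joint would pass 70% of its speed; a pose out of reach is approached as far as the arm can. A call with a gripper value outside its range is refused whole. The fingers move at their own pace and stop on an object; "newtons" is the grip in N (left out, the last holds). Time passes only in rows, so rows that do not move let the fingers close, or fill a call up. It gives the time, the measured TCP pose, the force, the opening and the grip force at its end, in the units of the state.
- status.state(): the state, without advancing time (a new reading comes with each control period).
- cams.grab_frame(name): name is "side" or "top" or "wrist"; returns (picture, depth): 400x640x3 uint8, blue, green, red; 400x640 float32, m along the optical axis (not along the pixel's ray), 0 where there is no reading.
- cams.get_calibration(name): a dict with "camera_matrix" (3x3 intrinsics, pixels), "k1" (the pictures are not rectified: a ray, as slopes to the right and down, at radius r is drawn at 1 + k1 r^2 times it, then the intrinsics apply), "rvec" (rotation vector, rad) and "tvec" (3), from world to camera coordinates, as OpenCV has them. Camera axes: x right, y down, z forward; pixel columns grow to the right and rows downward; lengths in m; the calibration is good to about 2 mm. A picture is of the moment at which its call begins: read the wrist's pose just before it. get_calibration takes no time and is no camera call; for the wrist camera it gives the pose at the moment of the call.
- bot.job_done(): hands the job in; it is judged then, once.
The state is a dict: "time_s": time; "joints": joint angles; "dq": joint speeds; "tau": joint torques, N m; "position": TCP position; "orientation": TCP orientation; "wrist_force": force on the tool from outside, world axes, zero at the start; "moment": the same for the moment, N m; "width": finger opening in m; "gripper_force": force on a finger pad.
Only numpy, scipy, OpenCV 4.12 (cv2) and the standard library are available. Lean on these libraries where they do the work, as an engineer would, in place of code of your own. Each camera call takes 0.05 s, during which the arm holds its last target. There are 200 camera calls.

## Working session

There is one attempt and no reset: what is moved stays moved. The work goes in short steps, Python scripts to look and compute and a tool call to move; the robot and the scene stay as the last step left them, time stands still between calls to the robot, and variables do not carry over. Pictures are saved under pics/ and viewed, at most 10 in all, crops included, and the job is handed in when it is done.

Besides the shell and the picture viewer there is one more tool, called after ">>>" in YAML: its name, and indented under it one key for each argument. arm_command: Moves the arm, as the interface text tells. Its arguments: {"type":"object","properties":{"fingers":{"type":"array","items":{"type":"number"}},"offset":{"type":"array","items":{"type":"array","items":{"type":"number"}}},"roll":{"type":"array","items":{"type":"number"}},"newtons":{"type":"number"}},"required":["fingers","offset","roll"]}

```bash
ls; mkdir -p pics; cat > h.py <<'E'
import numpy as np,cv2
from bench import status,cams,bot
def ray(cal,uv,z):
    K=np.array(cal["camera_matrix"],float);R=cv2.Rodrigues(np.array(cal["rvec"],float))[0];t=np.array(cal["tvec"],float).ravel()
    uv=np.atleast_2d(np.array(uv,float));d=(uv-K[:2,2])/[K[0,0],K[1,1]]
    p=d.copy()
    for _ in range(20): p=d/(1+cal["k1"]*(p**2).sum(1,keepdims=True))
    w=np.c_[p,np.ones(len(p))]@R; c=-R.T@t
    return c+w*((np.asarray(z)-c[2])/w[:,2])[:,None]
def xyz(cal,dep):
    h,w=dep.shape;v,u=np.mgrid[:h,:w];K=np.array(cal["camera_matrix"],float);R=cv2.Rodrigues(np.array(cal["rvec"],float))[0];t=np.array(cal["tvec"],float).ravel()
    d=np.stack([(u-K[0,2])/K[0,0],(v-K[1,2])/K[1,1]],-1);p=d.copy()
    for _ in range(20): p=d/(1+cal["k1"]*(p**2).sum(-1,keepdims=True))
    return (np.concatenate([p,np.ones((h,w,1))],-1)*dep[...,None]-t)@R
E
python3 - <<'E'
from h import *
for n in ("top","side"):
    im,d=cams.grab_frame(n);cv2.imwrite(f"pics/{n}0.png",im);np.savez(f"{n}0.npz",im=im,d=d);print(n,cams.get_calibration(n))
print(status.state())
E
```

```text
pics
top {'camera_matrix': array([[384.04365653,   0.        , 321.68192715],
       [  0.        , 384.04365653, 203.85719435],
       [  0.        ,   0.        ,   1.        ]]), 'k1': 0.01752901291799613, 'rvec': array([ 2.17892123, -2.03680684,  0.2103483 ]), 'tvec': array([0.0583584 , 0.54991345, 1.11445682])}
side {'camera_matrix': array([[445.32192976,   0.        , 320.98298869],
       [  0.        , 445.32192976, 202.64409718],
       [  0.        ,   0.        ,   1.        ]]), 'k1': -0.050053391914066776, 'rvec': array([ 0.79053763, -2.38487207,  1.30088182]), 'tvec': array([0.47911619, 0.19213561, 1.20818739])}
{'time_s': 0.1, 'joints': array([-1.30328494e+00,  3.79357170e-01,  1.73473172e+00,  8.84164532e-06,
        1.02847228e+00, -3.32575463e-02]), 'dq': array([-0.00039227,  0.00051309, -0.00102806,  0.00042048,  0.00111607,
        0.00015417]), 'tau': array([ 4.03150771e-04, -7.65033460e+01, -4.35295022e+01,  6.52099843e-02,
        3.98216292e-02,  1.51375718e-05]), 'position': array([ 0.20730933, -0.66822612,  0.21334848]), 'orientation': array([[ 9.55110328e-01,  2.96250230e-01, -2.48706160e-04],
       [ 2.96250332e-01, -9.55109871e-01,  9.36068743e-04],
       [ 3.97688720e-05, -9.67728207e-04, -9.99999531e-01]]), 'wrist_force': array([ 1.5467961 , -0.3909381 , -0.55679645]), 'moment': array([-0.05902384,  0.00912073,  0.01841517]), 'gripper_force': 0.0, 'width': 0.09121747725362025}
```

View pics/top0.png

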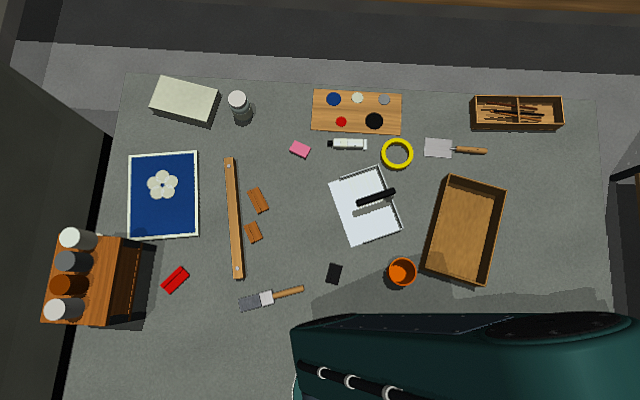

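View pics/side0.png

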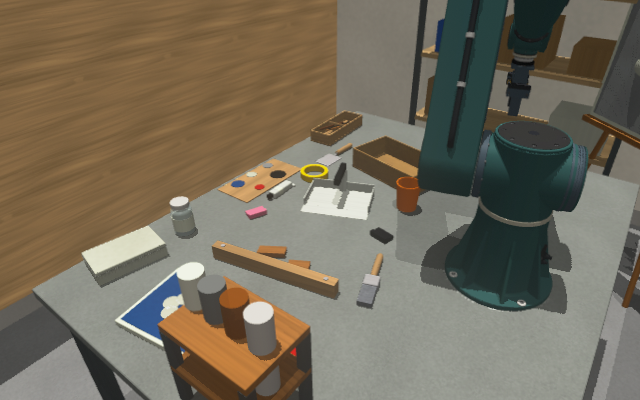

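Top view: fence (233,215), brown offcuts: long (258,200) and short (253,232). The scoop has its handle at (376,197) and lip to the left. The box is at (466,230), tape (397,153), cup (402,271) and tube (347,144). Look-alikes are black (333,272), pink (300,149) and red (175,279). The brown pair beside the fence fits the description by colour and place, and I'll confirm it in a crop.

```bash
cat > m.py <<'E'
from h import *
def rect(P):
    r=cv2.minAreaRect((P[:,:2]*1000).astype(np.float32));b=cv2.boxPoints(r)
    return np.round(r[0],1),np.round(r[1],1),r[2],b.round(0).tolist()
def comps(im,d,cal,roi,cond):
    X=xyz(cal,d);m=cond(X,im.astype(int)).astype(np.uint8);q=np.zeros_like(m);q[roi[1]:roi[3],roi[0]:roi[2]]=1
    m=m*q*(d>0);n,l,s,c=cv2.connectedComponentsWithStats(m,connectivity=8)
    for i in range(1,n):
        if s[i,4]>40: P=X[l==i]; print(c[i].round(),s[i,4],"z",np.percentile(P[:,2],[5,50,95]).round(4),*rect(P))
E
python3 - <<'E'
from m import *
f=np.load("top0.npz");im,d=f["im"],f["d"];cal=cams.get_calibration("top")
print("brown/fence");comps(im,d,cal,(215,140,285,290),lambda X,i:(i[...,2]-i[...,0]>40)&(X[...,2]>.008))
print("handle");comps(im,d,cal,(325,160,410,250),lambda X,i:X[...,2]>.085)
print("scoop white");comps(im,d,cal,(325,160,410,250),lambda X,i:(i.min(-1)>140))
print("walls");comps(im,d,cal,(325,160,410,250),lambda X,i:(X[...,2]>.018)&(X[...,2]<.05))
print("box");comps(im,d,cal,(415,165,515,295),lambda X,i:X[...,2]>.07)
print("tall stuff");comps(im,d,cal,(300,120,430,300),lambda X,i:(X[...,2]>.012))
cv2.imwrite("pics/c.png",cv2.resize(im[140:290,215:415],None,fx=4,fy=4,interpolation=cv2.INTER_CUBIC))
E
```

```text
brown/fence
[233. 218.] 1152 z [0.0407 0.0444 0.0479] [493.8 365.4] [379.   30.6] 11.156477928161621 [[305.0, 344.0], [311.0, 314.0], [683.0, 387.0], [677.0, 417.0]]
[257. 200.] 303 z [0.0091 0.0134 0.0206] [554.7 300.8] [80. 40.] 32.50038528442383 [[510.0, 296.0], [532.0, 262.0], [599.0, 305.0], [578.0, 339.0]]
[252. 231.] 237 z [0.0091 0.0133 0.0202] [452.4 304.9] [59.5 39.4] 29.8885555267334 [[417.0, 307.0], [436.0, 273.0], [488.0, 303.0], [468.0, 337.0]]
handle
[375. 196.] 312 z [0.0935 0.1082 0.1131] [569.3 -61.2] [ 20.5 120.8] 22.704017639160156 [[537.0, -9.0], [583.0, -121.0], [602.0, -113.0], [555.0, -2.0]]
scoop white
[357. 171.] 62 z [-0.0011  0.0253  0.0303] [670.1 -10.9] [ 11.7 123. ] 22.765005111694336 [[641.0, 44.0], [689.0, -70.0], [699.0, -65.0], [652.0, 48.0]]
[362. 208.] 2973 z [-0.0024  0.0019  0.0067] [561.9 -42.8] [222.2 181. ] 23.031902313232422 [[424.0, -3.0], [495.0, -170.0], [700.0, -83.0], [629.0, 84.0]]
walls
[396. 164.] 124 z [0.0196 0.0242 0.0284] [ 698.9 -133.5] [26.4 82.9] 3.471485137939453 [[683.0, -93.0], [688.0, -176.0], [715.0, -174.0], [709.0, -91.
[... 703 characters left out ...]
1] 2.698086738586426 [[683.0, -86.0], [688.0, -187.0], [790.0, -182.0], [785.0, -81.0]]
[378. 197.] 629 z [0.0163 0.0844 0.1116] [568.3 -57.1] [220.8 130. ] 22.869001388549805 [[441.0, -40.0], [492.0, -160.0], [695.0, -74.0], [645.0, 46.0]]
[425. 254.] 234 z [0.0164 0.0463 0.0797] [ 434.2 -226.9] [ 25.  130.1] 87.79003143310547 [[369.0, -237.0], [499.0, -242.0], [500.0, -217.0], [370.0, -212.0]]
[403. 270.] 401 z [0.0192 0.0721 0.0959] [ 359.4 -145.3] [75.9 77.3] 4.381570816040039 [[319.0, -110.0], [324.0, -187.0], [400.0, -181.0], [394.0, -104.0]]
[331. 273.] 149 z [0.0122 0.0154 0.0201] [341.2  46.7] [38.6 59.2] 78.24471282958984 [[308.0, 34.0], [366.0, 22.0], [374.0, 59.0], [316.0, 72.0]]
```

View pics/c.png

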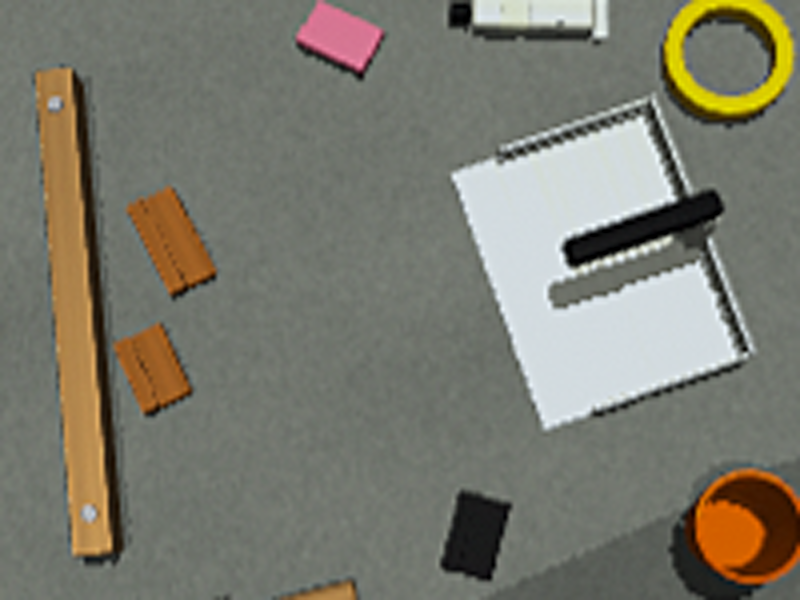

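The crop confirms it: the two brown stepped offcuts sit beside the fence, long at (170,240) in the crop and short at (152,368). The pink piece (340,38) and black piece (475,533) aren't targets. The scoop handle is clear. Next I move above the grip point, with tool x along the scoop's forward axis.

>>> arm_command:
  fingers: [0, 0, 0, 0, 0]
  offset:
    - [14, 25, 0]
    - [14, 25, 0]
    - [14, 25, 0]
    - [14, 25, 0]
    - [14, 25, 0]
  roll: [0.066, 0.066, 0.066, 0.066, 0.066]

```text
time_s: 0.52
position: [0.2777, -0.5422, 0.2136]
orientation: [[0.806, 0.592, -0.0], [0.592, -0.806, 0.001], [0.0, -0.001, -1.0]]
wrist_force: [0.2, -0.5, -0.7]
width: 0.0912
gripper_force: 0.0
```

>>> arm_command:
  fingers: [0, 0, 0, 0, 0]
  offset:
    - [14, 25, 0]
    - [14, 25, 0]
    - [14, 25, 0]
    - [14, 25, 0]
    - [14, 25, 0]
  roll: [0.066, 0.066, 0.066, 0.066, 0.066]

```text
time_s: 0.93
position: [0.3477, -0.4171, 0.2137]
orientation: [[0.57, 0.821, -0.0], [0.821, -0.57, 0.0], [0.0, -0.0, -1.0]]
wrist_force: [1.4, 0.3, -1.2]
width: 0.0912
gripper_force: 0.0
```

>>> arm_command:
  fingers: [0, 0, 0, 0, 0]
  offset:
    - [14, 25, 0]
    - [14, 25, 0]
    - [14, 25, 0]
    - [14, 25, 0]
    - [14, 25, 0]
  roll: [0.066, 0.066, 0.066, 0.066, 0.066]

```text
time_s: 1.35
position: [0.4177, -0.2922, 0.2138]
orientation: [[0.273, 0.962, -0.0], [0.962, -0.273, 0.0], [0.0, -0.0, -1.0]]
wrist_force: [1.4, -0.1, -0.5]
width: 0.0909
gripper_force: 0.0
```

>>> arm_command:
  fingers: [0, 0, 0, 0, 0]
  offset:
    - [14, 25, 0]
    - [14, 25, 0]
    - [14, 25, 0]
    - [14, 25, 0]
    - [14, 25, 0]
  roll: [0.066, 0.066, 0.066, 0.066, 0.066]

```text
time_s: 1.77
position: [0.4877, -0.1672, 0.2138]
orientation: [[-0.053, 0.999, -0.0], [0.999, 0.053, 0.0], [0.0, -0.0, -1.0]]
wrist_force: [1.0, -0.7, 0.2]
width: 0.0917
gripper_force: 0.0
```

>>> arm_command:
  fingers: [0, 0, 0, 0, 0]
  offset:
    - [14, 25, 0]
    - [14, 25, 0]
    - [14, 25, 0]
    - [10, 15, 0]
    - [0, 0, 0]
  roll: [0.066, 0.066, 0.066, 0.066, 0.066]

```text
time_s: 2.18
position: [0.5407, -0.0762, 0.2139]
orientation: [[-0.376, 0.927, 0.0], [0.927, 0.376, 0.0], [0.0, 0.0, -1.0]]
wrist_force: [-0.4, -1.6, -0.4]
width: 0.0916
gripper_force: 0.0
```

```bash
python3 - <<'E'
from m import *
cal=cams.get_calibration("wrist");im,d=cams.grab_frame("wrist");cv2.imwrite("pics/w1.png",im)
X=xyz(cal,d)
m=((X[...,2]>.095)&(X[...,2]<.125)&(im.max(-1)<70)&(d>0)).astype(np.uint8)
n,l,s,c=cv2.connectedComponentsWithStats(m)
for i in range(1,n):
    if s[i,4]>200: print(c[i],s[i],rect(X[l==i]),np.median(X[l==i][:,2]))
E
```

```text
[347.0159246  192.84075398] [ 336  126   24  136 3077] (array([567.1, -61.5]), array([ 19.9, 118.7]), 23.0576114654541, [[535.0, -11.0], [581.0, -120.0], [599.0, -112.0], [553.0, -3.0]]) 0.1097844234338961
```

View pics/w1.png

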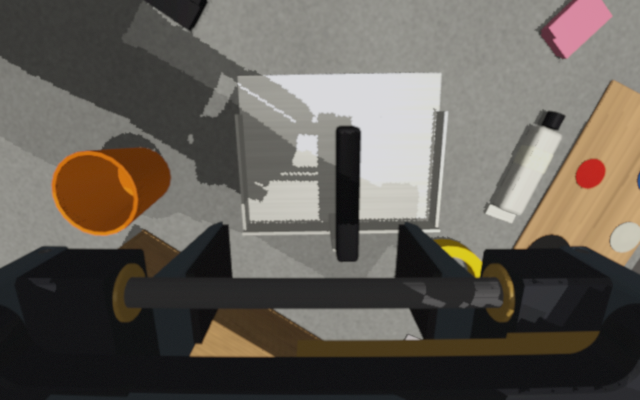

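The wrist view shows the handle at (347,193), upright between the open fingers' lines and clear of other things. I'll centre on it, descend and grip.

>>> arm_command:
  fingers: [0, 0, 0, 0, 0]
  offset:
    - [10, 17, 0]
    - [9, 16, -6]
    - [0, 0, -25]
    - [0, 0, -30]
    - [0, 0, -30]
  roll: [0.01, 0, 0, 0, 0]

```text
time_s: 2.65
position: [0.5585, -0.0457, 0.1222]
orientation: [[-0.379, 0.925, 0.001], [0.925, 0.379, -0.0], [-0.001, 0.001, -1.0]]
wrist_force: [0.8, -0.8, -0.1]
width: 0.0913
gripper_force: 0.0
```

>>> arm_command:
  fingers: [0, 0, 0, 1, 1]
  offset:
    - [0, 0, -25]
    - [0, 0, -15]
    - [0, 0, -4]
    - [0, 0, 0]
    - [0, 0, 0]
  roll: [0, 0, 0, 0, 0]
  newtons: 50

```text
time_s: 3.07
position: [0.5587, -0.0458, 0.0796]
orientation: [[-0.379, 0.925, 0.001], [0.925, 0.379, -0.0], [-0.0, 0.0, -1.0]]
wrist_force: [0.9, 0.2, 0.9]
width: 0.0805
gripper_force: 0.0
```

>>> arm_command:
  fingers: [1, 1, 1, 1, 1]
  offset:
    - [0, 0, 0]
    - [0, 0, 0]
    - [0, 0, 0]
    - [0, 0, 0]
    - [0, 0, 0]
  roll: [0, 0, 0, 0, 0]

```text
time_s: 3.48
position: [0.5586, -0.0456, 0.0793]
orientation: [[-0.38, 0.925, 0.001], [0.925, 0.38, -0.0], [-0.0, 0.001, -1.0]]
wrist_force: [0.2, -0.2, -0.5]
width: 0.0474
gripper_force: 0.0
```

>>> arm_command:
  fingers: [1, 1, 1, 1, 1]
  offset:
    - [0, 0, 0]
    - [0, 0, 0]
    - [0, 0, 0]
    - [0, 0, 0]
    - [0, 0, 0]
  roll: [0, 0, 0, 0, 0]

```text
time_s: 3.9
position: [0.5585, -0.0456, 0.079]
orientation: [[-0.38, 0.925, 0.0], [0.925, 0.38, -0.0], [-0.0, 0.0, -1.0]]
wrist_force: [-0.2, -0.2, 1.1]
width: 0.02
gripper_force: 49.9
```

>>> arm_command:
  fingers: [1, 1, 1, 1, 1]
  offset:
    - [0, 0, 3]
    - [0, 0, 5]
    - [-2, 10, 4]
    - [-2, 18, 0]
    - [-2, 20, 0]
  roll: [0, 0, -0.02, -0.02, -0.02]

```text
time_s: 4.32
position: [0.5523, 0.0025, 0.0914]
orientation: [[-0.322, 0.947, 0.0], [0.947, 0.322, -0.0], [-0.0, 0.0, -1.0]]
wrist_force: [-0.8, 0.2, -3.6]
width: 0.0199
gripper_force: 49.9
```

>>> arm_command:
  fingers: [1, 1, 1, 1, 1]
  offset:
    - [-2, 22, 0]
    - [-2, 22, 0]
    - [-2, 22, 0]
    - [-2, 22, 0]
    - [-2, 22, 0]
  roll: [-0.02, -0.02, -0.02, -0.02, -0.02]

```text
time_s: 4.73
position: [0.542, 0.1135, 0.0912]
orientation: [[-0.227, 0.974, -0.0], [0.974, 0.227, -0.0], [0.0, -0.0, -1.0]]
wrist_force: [0.2, 0.4, -4.2]
width: 0.0197
gripper_force: 49.9
```

>>> arm_command:
  fingers: [1, 1, 1, 1, 1]
  offset:
    - [-2, 20, 0]
    - [-2, 15, 0]
    - [-1, 7, 0]
    - [0, 0, 0]
    - [0, 0, 0]
  roll: [-0.02, -0.015, 0, 0, 0]

```text
time_s: 5.15
position: [0.5373, 0.1542, 0.091]
orientation: [[-0.195, 0.981, -0.0], [0.981, 0.195, -0.0], [-0.0, -0.0, -1.0]]
wrist_force: [-0.5, -1.2, -4.9]
width: 0.0195
gripper_force: 49.9
```

```bash
python3 - <<'E'
from m import *
cal=cams.get_calibration("wrist");im,d=cams.grab_frame("wrist");cv2.imwrite("pics/w2.png",im);np.savez("w2.npz",im=im,d=d)
T,dt=cams.grab_frame("top");cv2.imwrite("pics/t2.png",np.vstack([T[120:300,200:420],]))
comps(im,d,cal,(0,0,640,400),lambda X,i:(i[...,2]-i[...,0]>40)&(X[...,2]>.008)&(X[...,2]<.06)&(X[...,1]>.2))
print("scoop");comps(im,d,cal,(0,0,640,400),lambda X,i:(i.min(-1)>130)&(X[...,2]<.04)&(X[...,1]>.05))
print("top");comps(T,dt,cams.get_calibration("top"),(215,140,345,290),lambda X,i:(i.min(-1)>130)&(X[...,2]<.04))
s=status.state();print(s["position"],s["orientation"][:,0],s["wrist_force"],s["moment"])
E
```

```text
[215.   7.] 677 z [0.0096 0.0119 0.0132] [449.  281.4] [40.6 12.1] 11.823294639587402 [[428.0, 283.0], [430.0, 271.0], [470.0, 280.0], [468.0, 291.0]]
[371.  23.] 5331 z [0.0109 0.0123 0.0184] [553.5 299.8] [80.4 40.1] 31.781370162963867 [[509.0, 296.0], [530.0, 262.0], [598.0, 304.0], [577.0, 338.0]]
[575. 197.] 430 z [0.0117 0.0178 0.0191] [739.8 206.3] [14.6 43. ] 86.02186584472656 [[718.0, 201.0], [761.0, 198.0], [762.0, 212.0], [719.0, 215.0]]
scoop
[378. 109.] 110152 z [-0.0009  0.0006  0.0156] [553.6 204.1] [529.8 218.7] 11.233282089233398 [[272.0, 260.0], [315.0, 45.0], [835.0, 148.0], [792.0, 363.0]]
[215. 203.] 146 z [0.014  0.0151 0.0162] [460.6 146.4] [21.6  6. ] 12.507780075073242 [[449.0, 147.0], [451.0, 141.0], [472.0, 146.0], [470.0, 152.0]]
[492. 326.] 2262 z [-0.0008  0.0002  0.0012] [727.4  71. ] [75.1 46.6] 11.017248153686523 [[686.0, 87.0], [695.0, 41.0], [769.0, 55.0], [760.0, 101.0]]
[531. 350.] 46 z [0.0193 0.0208 0.0222] [747.8  68.5] [7.4 4.7] 71.40242004394531 [[744.0, 66.0], [749.0, 64.0], [751.0, 71.0], [747.0, 73.0]]
top
[339. 143.] 76 z [0.0171 0.0211 0.0251] [758.6  54.8] [21.8 35.9] 3.048480749130249 [[747.0, 72.0], [749.0, 36.0], [770.0, 38.0], [769.0, 73.0]]
[0.53742533 0.15363753 0.09094453] [-1.93619895e-01  9.81076615e-01 -1.09209623e-04] [-0.20733277 -0.35989733 -3.59866604] [ 0.13875229 -0.09728168  0.01671606]
```

View pics/w2.png

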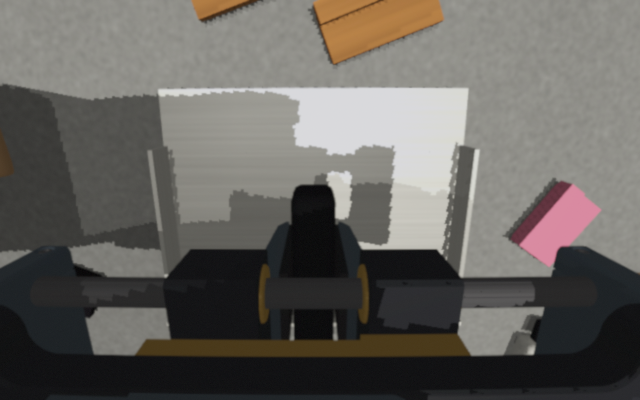

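Wrist view: the lip edge is at row 88 (cols 158–468), parallel to the fence, with both offcuts (cols 193–442) inside its width. I'll set down and push forward.

>>> arm_command:
  fingers: [1, 1, 1, 1, 1]
  offset:
    - [0, 0, -5]
    - [0, 0, -4]
    - [0, 0, -3]
    - [0, 0, -0.5]
    - [0, 0, 0]
  roll: [0, 0, 0, 0, 0]

```text
time_s: 5.67
position: [0.5373, 0.1539, 0.0786]
orientation: [[-0.194, 0.981, -0.001], [0.981, 0.194, -0.001], [-0.0, -0.001, -1.0]]
wrist_force: [-5.8, -4.0, 10.6]
width: 0.0195
gripper_force: 50.0
```

>>> arm_command:
  fingers: [1, 1, 1, 1, 1]
  offset:
    - [-1, 5, 0]
    - [-1.5, 7.5, 0]
    - [-1.5, 7.5, 0]
    - [-1.5, 7.5, 0]
    - [-1.5, 7.5, 0]
  roll: [0, 0, 0, 0, 0]

```text
time_s: 6.08
position: [0.5307, 0.1897, 0.0786]
orientation: [[-0.194, 0.981, 0.001], [0.981, 0.194, -0.0], [-0.0, 0.001, -1.0]]
wrist_force: [1.5, -5.5, 10.0]
width: 0.0197
gripper_force: 50.0
```

>>> arm_command:
  fingers: [1, 1, 1, 1, 1]
  offset:
    - [-1.2, 6, 0]
    - [-1.2, 6, 0]
    - [-1.2, 6, 0]
    - [-1.2, 6, 0]
    - [-1.2, 6, 0]
  roll: [0, 0, 0, 0, 0]

```text
time_s: 6.5
position: [0.5247, 0.2198, 0.0787]
orientation: [[-0.194, 0.981, 0.001], [0.981, 0.194, -0.0], [-0.0, 0.001, -1.0]]
wrist_force: [1.4, -4.9, 8.3]
width: 0.0196
gripper_force: 50.0
```

```bash
python3 - <<'E'
from m import *
T,d=cams.grab_frame("top");W,_=cams.grab_frame("wrist")
a=cv2.resize(T[150:280,210:410],(600,390));b=cv2.resize(W[:220],(600,206));cv2.imwrite("pics/p1.png",np.vstack([a,b]))
cal=cams.get_calibration("top");comps(T,d,cal,(238,140,300,290),lambda X,i:(i[...,2]-i[...,0]>40)&(X[...,2]>.008)&(X[...,2]<.03))
s=status.state();print(s["position"],s["wrist_force"])
E
```

```text
[295. 147.] 109 z [0.0089 0.0148 0.02  ] [737.7 190.7] [38.8 40. ] 66.54177856445312 [[712.0, 181.0], [748.0, 165.0], [764.0, 200.0], [727.0, 216.0]]
[0.52456328 0.2205206  0.07865278] [-0.09971304  4.4914591   5.95016866]
```

View pics/p1.png

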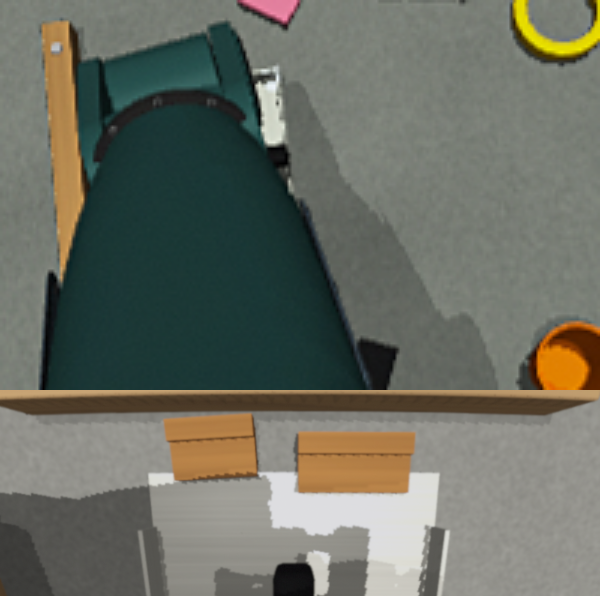

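Wrist half of the picture: both offcuts have squared up to the fence. The long one (355,462) is already partly on the lip and the short one (210,447) is at its edge. I'll keep pushing to the fence.

>>> arm_command:
  fingers: [1, 1, 1, 1, 1]
  offset:
    - [-1, 5, 0]
    - [-1, 5, 0]
    - [-1, 5, 0]
    - [-1, 5, 0]
    - [-1, 5, 0]
  roll: [0, 0, 0, 0, 0]

```text
time_s: 7.02
position: [0.5197, 0.2446, 0.0787]
orientation: [[-0.194, 0.981, 0.001], [0.981, 0.194, -0.0], [-0.0, 0.0, -1.0]]
wrist_force: [1.3, -2.2, -1.1]
width: 0.0198
gripper_force: 50.0
```

>>> arm_command:
  fingers: [1, 1, 1, 1, 1]
  offset:
    - [-0.8, 4, 0]
    - [-0.6, 3, 0]
    - [-0.4, 2, 0]
    - [-0.2, 1, 0]
    - [0, 0, 0]
  roll: [0, 0, 0, 0, 0]

```text
time_s: 7.43
position: [0.5178, 0.2547, 0.0787]
orientation: [[-0.194, 0.981, 0.001], [0.981, 0.194, 0.0], [-0.0, 0.001, -1.0]]
wrist_force: [1.7, -2.1, 5.6]
width: 0.0198
gripper_force: 50.0
```

```bash
python3 - <<'E'
from m import *
cal=cams.get_calibration("wrist");W,d=cams.grab_frame("wrist")
b=W[:220];cv2.imwrite("pics/p2.png",b)
comps(W,d,cal,(0,0,640,220),lambda X,i:(i[...,2]-i[...,0]>40)&(X[...,2]>.008)&(X[...,2]<.06)&(X[...,1]>.15))
s=status.state();print(s["position"],s["wrist_force"])
E
```

```text
[315.  61.] 48832 z [0.0136 0.0446 0.0461] [499.6 345.9] [373.2  70.1] 11.075783729553223 [[310.0, 344.0], [323.0, 276.0], [689.0, 347.0], [676.0, 416.0]]
[0.51773225 0.25474294 0.07865062] [ 1.2525075  -1.32152486  5.39591161]
```

View pics/p2.png

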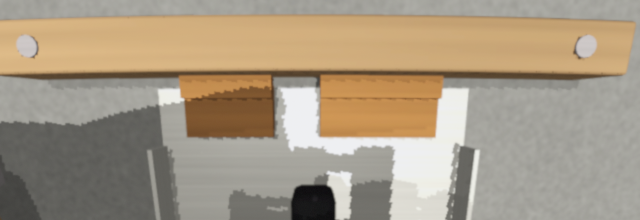

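Wrist crop: both offcuts, short (228,105) and long (380,105), are against the fence and mostly on the lip (edge at row 88). I'll creep the last millimetres until contact.

>>> arm_command:
  fingers: [1, 1, 1, 1, 1]
  offset:
    - [-0.2, 1, 0]
    - [-0.2, 1, 0]
    - [-0.2, 1, 0]
    - [-0.2, 1, 0]
    - [0, 0, 0]
  roll: [0, 0, 0, 0, 0]

```text
time_s: 7.9
position: [0.517, 0.2586, 0.0787]
orientation: [[-0.194, 0.981, 0.001], [0.981, 0.194, -0.0], [-0.0, 0.001, -1.0]]
wrist_force: [1.6, -3.5, 5.3]
width: 0.0198
gripper_force: 50.0
```

>>> arm_command:
  fingers: [1, 1, 1, 1, 1]
  offset:
    - [-0.2, 1, 0]
    - [-0.1, 0.5, 0]
    - [0, 0, 0]
    - [0, 0, 0]
    - [0, 0, 0]
  roll: [0, 0, 0, 0, 0]

```text
time_s: 8.32
position: [0.5167, 0.2601, 0.0787]
orientation: [[-0.194, 0.981, 0.001], [0.981, 0.194, 0.0], [-0.0, 0.001, -1.0]]
wrist_force: [1.8, -3.2, 5.7]
width: 0.0195
gripper_force: 50.0
```

>>> arm_command:
  fingers: [1, 1, 1, 1, 1]
  offset:
    - [-0.2, 1, 0]
    - [0, 0, 0]
    - [-0.2, 1, 0]
    - [0, 0, 0]
    - [0, 0, 0]
  roll: [0, 0, 0, 0, 0]

```text
time_s: 8.73
position: [0.5162, 0.2617, 0.0787]
orientation: [[-0.194, 0.981, 0.0], [0.981, 0.194, -0.0], [-0.001, 0.0, -1.0]]
wrist_force: [1.8, -8.5, 8.0]
width: 0.0198
gripper_force: 50.0
```

```bash
python3 - <<'E'
from m import *
s=status.state();print(s["position"],s["wrist_force"],s["moment"])
cal=cams.get_calibration("wrist");W,d=cams.grab_frame("wrist");X=xyz(cal,d)
P=X@np.array([[-.1936,.981,0],[.981,.1936,0],[0,0,1]]).T
for c in (170,228,300,380,455):
    print(c,[(r,*(P[r,c]*1000).round(0)) for r in range(66,150,6)])
E
```

```text
[0.51624394 0.26173398 0.07866911] [ 1.77243049 -8.51864244  8.04394047] [-1.35307646 -0.18998825 -0.16118598]
170 [(66, np.float64(258.0), np.float64(475.0), np.float64(45.0)), (72, np.float64(254.0), np.float64(475.0), np.float64(45.0)), (78, np.float64(251.0), np.float64(474.0), np.float64(46.0)), (84, np.float64(248.0), np.float64(472.0), np.float64(41.0)), (90, np.float64(247.0), np.float64(455.0), np.float64(-0.0)), (96, np.float64(243.0), np.float64(455.0), np.float64(-0.0)), (102, np.float64(238.0), np.float64(454.0), np.float64(0.0)), (108, np.float64(234.0), np.float64(455.0), np.float64(2.0)), (114, np.float64(230.0), np.float64(454.0), np.float64(1.0)), (120, np.float64(226.0), np.float64(454.0), np.float64(2.0)), (126, np.float64(222.0), np.float64(453.0), np.float64(2.0)), (132, np.float64(217.0), np.float64(453.0), np.float64(3.0)), (138, np.float64(213.0), np.float64(453.0), np.float64(3.0)), (144, np.float64(209.0), np.float64(452.0), np.float64(3.0))]
228 [(66, np.float64(257.0), np.float64(508.0), np.float64(45.0)), (72, np.float64(254.0), np.float64(508.0), np.flo
[... 2687 characters left out ...]
, np.float64(45.0)), (84, np.float64(248.0), np.float64(640.0), np.float64(42.0)), (90, np.float64(246.0), np.float64(657.0), np.float64(3.0)), (96, np.float64(242.0), np.float64(658.0), np.float64(1.0)), (102, np.float64(238.0), np.float64(658.0), np.float64(2.0)), (108, np.float64(234.0), np.float64(658.0), np.float64(3.0)), (114, np.float64(230.0), np.float64(659.0), np.float64(2.0)), (120, np.float64(226.0), np.float64(659.0), np.float64(3.0)), (126, np.float64(222.0), np.float64(659.0), np.float64(3.0)), (132, np.float64(217.0), np.float64(660.0), np.float64(3.0)), (138, np.float64(213.0), np.float64(660.0), np.float64(3.0)), (144, np.float64(209.0), np.float64(661.0), np.float64(3.0))]
```

The lip is touching the fence and both offcuts lie fully on it. I'll lift straight up.

>>> arm_command:
  fingers: [1, 1, 1, 1, 1]
  offset:
    - [0.1, -0.5, 0]
    - [0.1, -0.5, 1]
    - [0, 0, 2]
    - [0, 0, 3]
    - [0, 0, 4]
  roll: [0, 0, 0, 0, 0]
  newtons: 60

```text
time_s: 9.2
position: [0.5156, 0.2609, 0.0882]
orientation: [[-0.194, 0.981, -0.001], [0.981, 0.194, -0.0], [-0.0, -0.001, -1.0]]
wrist_force: [-0.6, -0.9, -4.9]
width: 0.0194
gripper_force: 60.0
```

>>> arm_command:
  fingers: [1, 1, 1, 1, 1]
  offset:
    - [0, 0, 5]
    - [0, 0, 6]
    - [0, 0, 6]
    - [0, 0, 5]
    - [0, 0, 3]
  roll: [0, 0, 0, 0, 0]

```text
time_s: 9.62
position: [0.5164, 0.2611, 0.1144]
orientation: [[-0.194, 0.981, 0.001], [0.981, 0.194, 0.0], [0.0, 0.001, -1.0]]
wrist_force: [-0.1, -0.0, -5.4]
width: 0.0197
gripper_force: 60.0
```

```bash
python3 - <<'E'
from m import *
s=status.state();print(s["position"],s["wrist_force"],s["moment"])
W,d=cams.grab_frame("wrist");S,_=cams.grab_frame("side")
cv2.imwrite("pics/l1.png",np.vstack([W[:220,:],cv2.resize(S[200:320,180:400],(640,349))]))
E
```

```text
[0.51639184 0.26106808 0.11443643] [-0.09923185 -0.01447233 -5.41067801] [ 0.02334678 -0.08132442  0.00145106]
```

View pics/l1.png

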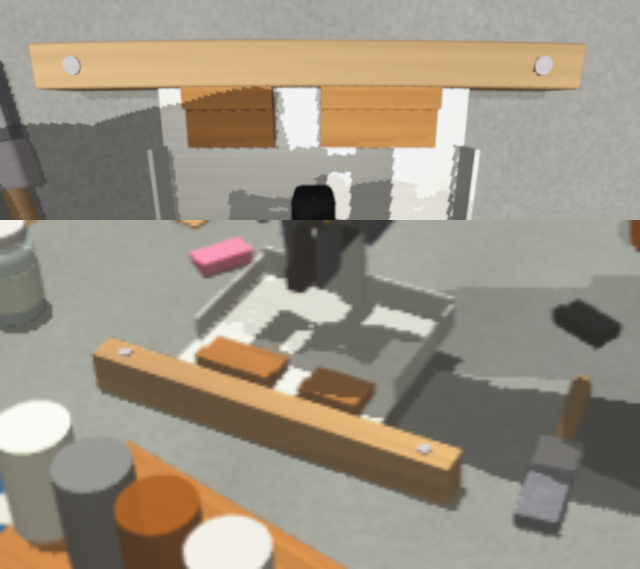

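Both offcuts ride level in the lifted scoop: wrist view (230,118) and (380,118), and the side view agrees. I'll raise it further and carry it to the box gently.

>>> arm_command:
  fingers: [1, 1, 1, 1, 1]
  offset:
    - [0, 0, 5]
    - [0, 0, 9]
    - [0, 0, 12]
    - [0, 0, 14]
    - [0, 0, 14]
  roll: [0, 0, 0, 0, 0]

```text
time_s: 10.13
position: [0.5162, 0.2609, 0.1689]
orientation: [[-0.194, 0.981, 0.0], [0.981, 0.194, 0.0], [0.0, 0.0, -1.0]]
wrist_force: [-0.6, -0.0, -5.5]
width: 0.0195
gripper_force: 60.0
```

>>> arm_command:
  fingers: [1, 1, 1, 1, 1]
  offset:
    - [0, 0, 13]
    - [0, 0, 11]
    - [0, 0, 8]
    - [0, 0, 4]
    - [0, 0, 0]
  roll: [0, 0, 0, 0, 0]

```text
time_s: 10.55
position: [0.5164, 0.2611, 0.2044]
orientation: [[-0.194, 0.981, 0.001], [0.981, 0.194, 0.001], [0.0, 0.001, -1.0]]
wrist_force: [-0.6, 0.3, -5.4]
width: 0.0199
gripper_force: 60.0
```

>>> arm_command:
  fingers: [1, 1, 1, 1, 1]
  offset:
    - [0, -4, 0]
    - [0, -8, 0]
    - [0, -12, 0]
    - [0, -16, 0]
    - [0, -20, 0]
  roll: [0, 0, 0, 0, 0]

```text
time_s: 10.97
position: [0.5157, 0.1997, 0.2028]
orientation: [[-0.194, 0.981, -0.001], [0.981, 0.194, -0.0], [-0.0, -0.001, -1.0]]
wrist_force: [-0.4, -0.5, -3.9]
width: 0.0196
gripper_force: 60.0
```

>>> arm_command:
  fingers: [1, 1, 1, 1, 1]
  offset:
    - [-1, -22, 0]
    - [-1, -22, 0]
    - [-1, -22, 0]
    - [-1, -22, 0]
    - [-1, -22, 0]
  roll: [-0.008, -0.015, -0.02, -0.02, -0.02]

```text
time_s: 11.38
position: [0.5103, 0.0889, 0.2029]
orientation: [[-0.111, 0.994, -0.001], [0.994, 0.111, -0.0], [-0.0, -0.001, -1.0]]
wrist_force: [0.2, 0.2, -5.1]
width: 0.0198
gripper_force: 60.0
```

>>> arm_command:
  fingers: [1, 1, 1, 1, 1]
  offset:
    - [-1, -22, 0]
    - [-1, -22, 0]
    - [-1, -22, 0]
    - [-1, -22, 0]
    - [-1, -22, 0]
  roll: [-0.02, -0.02, -0.02, -0.02, -0.02]

```text
time_s: 11.8
position: [0.5051, -0.021, 0.203]
orientation: [[-0.011, 1.0, -0.001], [1.0, 0.011, -0.0], [-0.0, -0.001, -1.0]]
wrist_force: [0.4, -0.4, -4.0]
width: 0.02
gripper_force: 60.0
```

>>> arm_command:
  fingers: [1, 1, 1, 1, 1]
  offset:
    - [-1, -22, 0]
    - [-1, -22, 0]
    - [-1, -22, 0]
    - [-1, -22, 0]
    - [-1, -22, 0]
  roll: [-0.02, -0.02, -0.02, -0.02, -0.02]

```text
time_s: 12.22
position: [0.5, -0.1309, 0.203]
orientation: [[0.089, 0.996, -0.001], [0.996, -0.089, 0.0], [0.0, -0.001, -1.0]]
wrist_force: [0.2, 0.2, -5.8]
width: 0.0201
gripper_force: 60.0
```

>>> arm_command:
  fingers: [1, 1, 1, 1, 1]
  offset:
    - [-1, -22, 0]
    - [-1, -22, 0]
    - [-1, -22, 0]
    - [-1, -22, 0]
    - [-1, -22, 0]
  roll: [-0.02, -0.02, -0.02, -0.02, -0.02]

```text
time_s: 12.63
position: [0.4948, -0.2407, 0.2029]
orientation: [[0.188, 0.982, -0.001], [0.982, -0.188, 0.0], [0.0, -0.001, -1.0]]
wrist_force: [-0.0, -0.5, -4.3]
width: 0.0197
gripper_force: 60.0
```

>>> arm_command:
  fingers: [1, 1, 1, 1, 1]
  offset:
    - [-1, -22, 0]
    - [-1, -22, 0]
    - [-1, -22, 0]
    - [0, -19, 0]
    - [0, -15, 0]
  roll: [-0.02, -0.015, -0.008, 0, 0]

```text
time_s: 13.05
position: [0.4918, -0.341, 0.2029]
orientation: [[0.23, 0.973, -0.001], [0.973, -0.23, 0.0], [0.0, -0.001, -1.0]]
wrist_force: [-0.4, 0.4, -5.0]
width: 0.0194
gripper_force: 60.0
```

>>> arm_command:
  fingers: [1, 1, 1, 1, 1]
  offset:
    - [0, -11, 0]
    - [0, -6, 0]
    - [0, -2, 0]
    - [0, 0, 0]
    - [0, 0, 0]
  roll: [0, 0, 0, 0, 0]

```text
time_s: 13.47
position: [0.493, -0.3574, 0.2033]
orientation: [[0.229, 0.974, -0.0], [0.974, -0.229, 0.0], [0.0, -0.0, -1.0]]
wrist_force: [0.3, -0.1, -4.7]
width: 0.0197
gripper_force: 60.0
```

```bash
python3 - <<'E'
from m import *
s=status.state();print(s["position"],s["orientation"][:,0],s["wrist_force"],s["moment"])
calw=cams.get_calibration("wrist");W,dw=cams.grab_frame("wrist");T,dt=cams.grab_frame("top");cv2.imwrite("pics/b1.png",np.vstack([cv2.resize(W,(480,300)),cv2.resize(T[140:310,330:610],(480,291))]))
np.savez("b1.npz",W=W,dw=dw)
comps(T,dt,cams.get_calibration("top"),(415,165,515,295),lambda X,i:(X[...,2]>.07)&(X[...,2]<.086))
comps(W,dw,calw,(0,0,640,400),lambda X,i:(X[...,2]>.065)&(X[...,2]<.09))
E
```

```text
[ 0.49299876 -0.35742577  0.20329489] [2.28560552e-01 9.73529653e-01 2.97293841e-04] [ 0.33457715 -0.06237239 -4.66430738] [ 0.03724741 -0.11176136  0.00952646]
[450. 221.] 452 z [0.0714 0.0778 0.0814] [ 501.1 -323.2] [158.5 303.6] 76.16683959960938 [[335.0, -364.0], [630.0, -436.0], [667.0, -283.0], [373.0, -210.0]]
[58. 13.] 538 z [0.0663 0.0775 0.0885] [ 327.4 -163.4] [ 7.  34.8] 25.621749877929688 [[317.0, -149.0], [332.0, -181.0], [338.0, -178.0], [323.0, -146.0]]
[121.  21.] 768 z [0.0664 0.0778 0.0889] [ 368.9 -179. ] [50.7 11.2] 22.925554275512695 [[343.0, -184.0], [348.0, -194.0], [394.0, -174.0], [390.0, -164.0]]
[306. 104.] 5604 z [0.0674 0.0794 0.081 ] [ 496.9 -336.6] [179.8 301.1] 76.14910125732422 [[329.0, -388.0], [621.0, -460.0], [665.0, -285.0], [372.0, -213.0]]
```

View pics/b1.png

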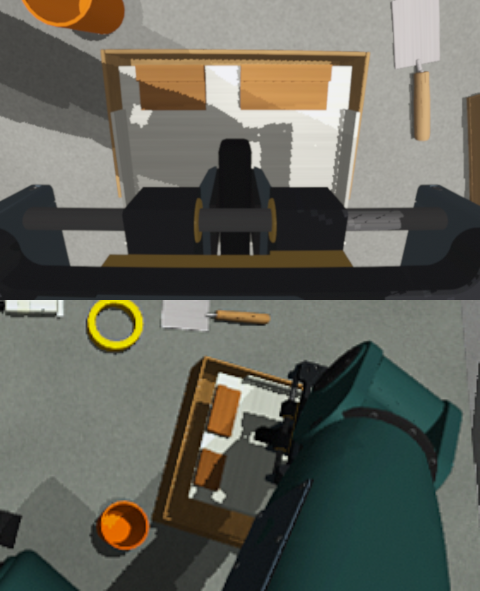

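Both offcuts are still in place over the box: wrist view (170,87) and (285,87). The scoop lies within the box and its rear overlaps the near rim. I'll lower the pan's rear onto that rim, then loosen the grip so the scoop pivots in the pads and tips lip-down.

>>> arm_command:
  fingers: [1, 1, 1, 1, 1]
  offset:
    - [0, 0, -6]
    - [0, 0, -10]
    - [0, 0, -11]
    - [0, 0, -9]
    - [0, 0, -5]
  roll: [0, 0, 0, 0, 0]

```text
time_s: 13.98
position: [0.4924, -0.3574, 0.1602]
orientation: [[0.229, 0.973, -0.002], [0.973, -0.229, 0.001], [0.001, -0.002, -1.0]]
wrist_force: [-0.5, 0.0, -3.8]
width: 0.0195
gripper_force: 60.0
```

>>> arm_command:
  fingers: [1, 1, 1, 1, 1]
  offset:
    - [0, 0, -1]
    - [0, 0, -1]
    - [0, 0, -1]
    - [0, 0, -1]
    - [0, 0, 0]
  roll: [0, 0, 0, 0, 0]
  newtons: 20

```text
time_s: 14.4
position: [0.4933, -0.3583, 0.1587]
orientation: [[0.229, 0.973, 0.0], [0.973, -0.229, -0.0], [-0.0, 0.001, -1.0]]
wrist_force: [0.3, 0.7, -4.3]
width: 0.02
gripper_force: 20.0
```

>>> arm_command:
  fingers: [1, 1, 1, 1, 1]
  offset:
    - [0, 0, -1]
    - [0, 0, -1]
    - [0, 0, -1]
    - [0, 0, -1]
    - [0, 0, -1]
  roll: [0, 0, 0, 0, 0]

```text
time_s: 14.82
position: [0.4944, -0.3578, 0.1554]
orientation: [[0.229, 0.973, 0.002], [0.973, -0.229, 0.0], [0.001, 0.002, -1.0]]
wrist_force: [0.6, 12.6, 19.3]
width: 0.0204
gripper_force: 20.0
```

>>> arm_command:
  fingers: [1, 1, 1, 1, 1]
  offset:
    - [0, 0, -1]
    - [0, 0, -1]
    - [0, 0, -1]
    - [0, 0, -1]
    - [0, 0, -1]
  roll: [0, 0, 0, 0, 0]

```text
time_s: 15.23
position: [0.4948, -0.3576, 0.1508]
orientation: [[0.229, 0.973, 0.003], [0.973, -0.229, 0.0], [0.001, 0.003, -1.0]]
wrist_force: [1.4, 18.1, 23.0]
width: 0.0201
gripper_force: 20.0
```

```bash
cat > t.py <<'E'
from m import *
def chk():
    s=status.state();print(s["position"],s["wrist_force"],s["moment"],s["gripper_force"])
    cal=cams.get_calibration("wrist");W,d=cams.grab_frame("wrist");X=xyz(cal,d)
    u=np.array([.229,.973]);p=s["position"]
    a=(X[...,:2]-p[:2])@u;b=(X[...,:2]-p[:2])@np.array([.973,-.229])
    m=(abs(b)<.08)&(abs(b)>.03)&(d>0)&(W.min(-1)>90)&(a<.1)&(a>0)&(abs(W.max(-1).astype(int)-W.min(-1))<30)
    if m.sum()>50:
        k=np.polyfit(a[m],X[...,2][m],1);print("floor pitch deg",np.degrees(np.arctan(k[0])),"n",m.sum())
    comps(W,d,cal,(0,0,640,260),lambda X,i:(i[...,2]-i[...,0]>45)&(i[...,2]>60)&(a<.2)&(a>-.02)&(abs(b)<.14)&(X[...,2]<.13))
    return W,d
if __name__=="__main__":
    import sys
    W,d=chk();cv2.imwrite("pics/%s.png"%sys.argv[1],W)
E
python3 t.py t1
```

```text
[ 0.49478131 -0.3576176   0.15083054] [ 1.44099726 18.14756239 23.02337417] [ 2.99392734 -0.2085251  -0.1343491 ] 20.001786053180695
floor pitch deg 43.041354816385926 n 9490
[314.  62.] 3378 z [0.0771 0.0797 0.0811] [ 520.8 -247.4] [ 16.1 280. ] 76.25040435791016 [[383.0, -222.0], [655.0, -288.0], [659.0, -273.0], [387.0, -206.0]]
[313. 109.] 18000 z [0.0044 0.0831 0.0876] [ 512.2 -283.3] [ 59.5 280.2] 76.26564025878906 [[369.0, -279.0], [641.0, -345.0], [655.0, -288.0], [383.0, -221.0]]
```

>>> arm_command:
  fingers: [1, 1, 1, 1, 1]
  offset:
    - [0, 0, 0]
    - [0, 0, 0]
    - [0, 0, -1]
    - [0, 0, -1]
    - [0, 0, -1]
  roll: [0, 0, 0, 0, 0]
  newtons: 10

```text
time_s: 15.7
position: [0.4946, -0.358, 0.1472]
orientation: [[0.229, 0.973, 0.003], [0.973, -0.229, -0.0], [0.0, 0.003, -1.0]]
wrist_force: [4.3, 9.6, 11.7]
width: 0.02
gripper_force: 10.0
```

```bash
cat > t.py <<'E'
from m import *
def chk():
    s=status.state();print(s["position"],s["wrist_force"],s["moment"],s["gripper_force"])
    cal=cams.get_calibration("wrist");W,d=cams.grab_frame("wrist");X=xyz(cal,d)
    p=s["position"];u=s["orientation"][:2,0]
    a=((X[...,:2]-p[:2])@u)*1000;b=((X[...,:2]-p[:2])@np.array([u[1],-u[0]]))*1000;Z=X[...,2]*1000
    for lo,hi in((-60,-30),(-12,-4),(30,60),(86,95)):
        q=(d>0)&(b>lo)&(b<hi)
        print((lo,hi),[(t,int(np.median(Z[q&(abs(a-t)<4)])) if (q&(abs(a-t)<4)).sum()>5 else None) for t in range(-10,115,10)])
    return W
if __name__=="__main__":
    W=chk();np.save("W.npy",W)
E
python3 t.py
```

```text
[ 0.49462053 -0.35804135  0.14716588] [ 4.32149122  9.64603232 11.65998762] [ 1.61943949 -0.52477996 -0.05600854] 9.999996721744537
(-60, -30) [(-10, 76), (0, 75), (10, 74), (20, 73), (30, 260), (40, 239), (50, 81), (60, 79), (70, 78), (80, 82), (90, 5), (100, 5), (110, 74)]
(-12, -4) [(-10, 186), (0, 202), (10, 181), (20, 180), (30, 259), (40, 177), (50, 69), (60, 67), (70, 66), (80, 64), (90, 5), (100, 5), (110, 78)]
(30, 60) [(-10, 76), (0, 75), (10, 74), (20, 73), (30, 261), (40, 236), (50, 81), (60, 79), (70, 78), (80, 82), (90, 5), (100, 5), (110, 79)]
(86, 95) [(-10, 76), (0, 75), (10, 74), (20, 73), (30, 71), (40, 70), (50, 69), (60, 67), (70, 66), (80, 64), (90, 4), (100, 5), (110, 80)]
```

The tipping works (about 8° so far, both offcuts aboard). Continuing down.

>>> arm_command:
  fingers: [1, 1, 1, 1, 1]
  offset:
    - [0, 0, -1]
    - [0, 0, -1]
    - [0, 0, -1.5]
    - [0, 0, -1.5]
    - [0, 0, -1.5]
  roll: [0, 0, 0, 0, 0]

```text
time_s: 16.17
position: [0.4947, -0.358, 0.1406]
orientation: [[0.229, 0.973, 0.003], [0.973, -0.229, -0.0], [0.0, 0.003, -1.0]]
wrist_force: [4.3, 10.0, 11.3]
width: 0.0202
gripper_force: 10.0
```

>>> arm_command:
  fingers: [1, 1, 1, 1, 1]
  offset:
    - [0, 0, -1.5]
    - [0, 0, -1.5]
    - [0, 0, -1.5]
    - [0, 0, 0]
    - [0, 0, 0]
  roll: [0, 0, 0, 0, 0]

```text
time_s: 16.58
position: [0.4946, -0.3581, 0.1359]
orientation: [[0.229, 0.973, 0.003], [0.973, -0.229, -0.001], [0.0, 0.003, -1.0]]
wrist_force: [6.0, 8.4, 7.3]
width: 0.02
gripper_force: 10.0
```

```bash
python3 t.py
```

```text
[ 0.49462596 -0.35810607  0.13591033] [5.97503011 8.37499845 7.31219305] [ 1.36309177 -0.82067377 -0.0477446 ] 10.000267624855042
(-60, -30) [(-10, 71), (0, 69), (10, 67), (20, 65), (30, 249), (40, 228), (50, 71), (60, 68), (70, 66), (80, 69), (90, 5), (100, 5), (110, 72)]
(-12, -4) [(-10, 181), (0, 191), (10, 176), (20, 174), (30, 248), (40, 169), (50, 167), (60, 56), (70, 53), (80, 51), (90, 5), (100, 4), (110, 76)]
(30, 60) [(-10, 71), (0, 69), (10, 67), (20, 65), (30, 250), (40, 225), (50, 71), (60, 68), (70, 66), (80, 69), (90, 5), (100, 5), (110, 79)]
(86, 95) [(-10, 71), (0, 69), (10, 67), (20, 65), (30, 63), (40, 61), (50, 58), (60, 56), (70, 53), (80, 51), (90, 5), (100, 5), (110, 79)]
```

Rim friction pushes the pan forward and fights the tilt, so I'll lower while moving along the lip direction to reverse it.

>>> arm_command:
  fingers: [1, 1, 1, 1, 1]
  offset:
    - [0.5, 2, 0]
    - [0.5, 2, 0]
    - [0.7, 3, 0]
    - [0.7, 3, -1]
    - [0.7, 3, -1]
  roll: [0, 0, 0, 0, 0]

```text
time_s: 17.05
position: [0.4961, -0.3448, 0.1323]
orientation: [[0.229, 0.973, -0.0], [0.973, -0.229, 0.0], [-0.0, -0.0, -1.0]]
wrist_force: [-0.7, -0.7, -3.1]
width: 0.0198
gripper_force: 10.0
```

```bash
python3 t.py
```

```text
[ 0.49610549 -0.34477141  0.13226873] [-0.73997448 -0.68914365 -3.14855826] [-0.21146252  0.0982807   0.01915163] 9.999754875898361
(-60, -30) [(-10, 67), (0, 65), (10, 63), (20, 61), (30, 245), (40, 224), (50, 66), (60, 63), (70, 62), (80, 64), (90, 10), (100, 79), (110, 0)]
(-12, -4) [(-10, 177), (0, 187), (10, 172), (20, 170), (30, 244), (40, 165), (50, 162), (60, 50), (70, 48), (80, 45), (90, 27), (100, 79), (110, 0)]
(30, 60) [(-10, 67), (0, 65), (10, 63), (20, 61), (30, 246), (40, 222), (50, 66), (60, 63), (70, 62), (80, 64), (90, 34), (100, 79), (110, 0)]
(86, 95) [(-10, 67), (0, 65), (10, 63), (20, 60), (30, 58), (40, 56), (50, 53), (60, 50), (70, 48), (80, 45), (90, 43), (100, 79), (110, 0)]
```

The scoop is at about 13° (about 16° on the lip). I'll lock the tilt, clear the rim, then jerk the pan backwards under the offcuts so they slide off the lip inside the box.

>>> arm_command:
  fingers: [1, 1, 1, 1, 1]
  offset:
    - [0, 0, 0]
    - [0, 0, 4]
    - [0, 0, 6]
    - [-9, -38, 0]
    - [0, 0, 0]
  roll: [0, 0, 0, 0, 0]
  newtons: 50

```text
time_s: 17.52
position: [0.4873, -0.3871, 0.1439]
orientation: [[0.229, 0.973, 0.002], [0.973, -0.229, -0.003], [-0.002, 0.002, -1.0]]
wrist_force: [-0.8, -0.6, -3.3]
width: 0.0196
gripper_force: 50.0
```

```bash
python3 t.py
```

```text
[ 0.48727262 -0.38705898  0.14390842] [-0.80536399 -0.55040767 -3.30585184] [ 0.12041006  0.11696424 -0.08213871] 49.99680161476135
(-60, -30) [(-10, 79), (0, 77), (10, 74), (20, 72), (30, 257), (40, 235), (50, 65), (60, 62), (70, 59), (80, 57), (90, 39), (100, 28), (110, 23)]
(-12, -4) [(-10, 189), (0, 199), (10, 184), (20, 182), (30, 257), (40, 177), (50, 174), (60, 62), (70, 59), (80, 56), (90, 5), (100, 5), (110, 5)]
(30, 60) [(-10, 79), (0, 77), (10, 75), (20, 72), (30, 258), (40, 233), (50, 65), (60, 62), (70, 60), (80, 57), (90, 28), (100, 23), (110, 24)]
(86, 95) [(-10, 79), (0, 77), (10, 75), (20, 72), (30, 70), (40, 68), (50, 65), (60, 62), (70, 60), (80, 57), (90, 5), (100, 5), (110, 5)]
```

Both offcuts are off the pan and down in the box (z about 25 ahead of the lip). I'll raise the empty scoop, check the box and carry the scoop back.

>>> arm_command:
  fingers: [1, 1, 1, 1, 1]
  offset:
    - [0, 0, 6]
    - [0, 0, 14]
    - [0, 0, 20]
    - [0, 0, 22]
    - [0, 0, 18]
  roll: [0, 0, 0, 0, 0]

```text
time_s: 17.98
position: [0.4876, -0.3826, 0.2253]
orientation: [[0.228, 0.974, 0.001], [0.974, -0.228, -0.001], [-0.0, 0.001, -1.0]]
wrist_force: [-0.3, -1.5, -3.7]
width: 0.0198
gripper_force: 50.0
```

>>> arm_command:
  fingers: [1, 1, 1, 1, 1]
  offset:
    - [2, 8, 6]
    - [4, 16, 0]
    - [4, 20, 0]
    - [4, 20, 0]
    - [4, 20, 0]
  roll: [0.03, 0.036, 0.036, 0.036, 0.036]

```text
time_s: 18.4
position: [0.5048, -0.2962, 0.2274]
orientation: [[0.053, 0.999, -0.001], [0.999, -0.053, 0.001], [0.001, -0.001, -1.0]]
wrist_force: [-0.5, 0.5, -4.6]
width: 0.0197
gripper_force: 50.0
```

>>> arm_command:
  fingers: [1, 1, 1, 1, 1]
  offset:
    - [4, 20, 0]
    - [4, 20, 0]
    - [4, 20, 0]
    - [4, 20, 0]
    - [4, 20, 0]
  roll: [0.036, 0.036, 0.036, 0.036, 0.036]

```text
time_s: 18.82
position: [0.5245, -0.1962, 0.2273]
orientation: [[-0.127, 0.992, -0.002], [0.992, 0.127, 0.001], [0.001, -0.002, -1.0]]
wrist_force: [0.5, -0.2, -3.6]
width: 0.0201
gripper_force: 50.0
```

>>> arm_command:
  fingers: [1, 1, 1, 1, 1]
  offset:
    - [4, 20, 0]
    - [4, 20, 0]
    - [4, 20, 0]
    - [4, 20, 0]
    - [4, 20, 0]
  roll: [0.036, 0.036, 0.036, 0.036, 0.036]

```text
time_s: 19.23
position: [0.5442, -0.0964, 0.2274]
orientation: [[-0.303, 0.953, -0.002], [0.953, 0.303, 0.001], [0.001, -0.001, -1.0]]
wrist_force: [0.2, -0.4, -3.8]
width: 0.0199
gripper_force: 50.0
```

>>> arm_command:
  fingers: [1, 1, 1, 1, 1]
  offset:
    - [4, 20, 0]
    - [4, 20, 0]
    - [3, 14, 0]
    - [1, 6, 0]
    - [0, 0, 0]
  roll: [0.036, 0.02, 0, 0, 0]

```text
time_s: 19.65
position: [0.5564, -0.0371, 0.2277]
orientation: [[-0.354, 0.935, -0.001], [0.935, 0.354, 0.0], [0.001, -0.001, -1.0]]
wrist_force: [-0.3, -0.6, -4.1]
width: 0.0199
gripper_force: 50.0
```

```bash
python3 t.py; python3 - <<'E'
from m import *
T,d=cams.grab_frame("top");S,_=cams.grab_frame("side")
cv2.imwrite("pics/f1.png",np.vstack([cv2.resize(T[140:310,320:600],(640,300),interpolation=cv2.INTER_CUBIC)[:, :],cv2.resize(S[110:250,220:500],(640,300))]))
X=xyz(cams.get_calibration("top"),d);C=np.array([497.5,-336])/1000;u=np.array([.235,.972])
a=(X[...,:2]-C)@u;b=(X[...,:2]-C)@np.array([.972,-.235])
m=((abs(a)<.08)&(abs(b)<.14)&(X[...,2]>.012)&(X[...,2]<.06)&(d>0)).astype(np.uint8)
n,l,s,c=cv2.connectedComponentsWithStats(m)
for i in range(1,n):
    if s[i,4]>30:print(c[i],s[i,4],rect(X[l==i])[:3],np.median(X[l==i][:,2]),"a",a[l==i].min(),a[l==i].max())
comps(T,d,cams.get_calibration("top"),(320,120,430,300),lambda X,i:(X[...,2]>.012)&(X[...,2]<.1))
E
```

```text
[ 0.5564242  -0.03711165  0.22767163] [-0.29644794 -0.5765587  -4.09253105] [ 0.1002275  -0.0847575  -0.06456041] 49.99924421310425
(-60, -30) [(-10, 163), (0, 161), (10, 159), (20, 156), (30, 341), (40, 318), (50, 149), (60, 146), (70, 144), (80, 141), (90, 0), (100, 0), (110, 0)]
(-12, -4) [(-10, 273), (0, 283), (10, 267), (20, 265), (30, 340), (40, 260), (50, 258), (60, 146), (70, 144), (80, 141), (90, 0), (100, 0), (110, 0)]
(30, 60) [(-10, 163), (0, 161), (10, 158), (20, 156), (30, 341), (40, 318), (50, 149), (60, 146), (70, 143), (80, 141), (90, 0), (100, 0), (110, 0)]
(86, 95) [(-10, 163), (0, 161), (10, 158), (20, 156), (30, 154), (40, 151), (50, 149), (60, 146), (70, 143), (80, 141), (90, 0), (100, 0), (110, 0)]
[449.48297214 212.32198142] 323 (array([ 553.3, -306.3]), array([40.6, 82. ]), 78.1776351928711) 0.017789142725911564 a 0.020893594604041655 0.06335195662108269
[443.20353982 244.55752212] 226 (array([ 448.9, -284.9]), array([40.9, 60.4]), 72.97693634033203) 0.01736426926007216 a 0.016367039137085065 0.0583110644071366
[345. 142.] 221 z [0.0165 0.0209 0.0251] [764.   32.2] [31.3 82. ] 4.7315168380737305 [[745.0, 72.0], [752.0, -10.0], [783.0, -7.0], [776.0, 74.0]]
[330. 273.] 115 z [0.0122 0.0163 0.0218] [342.4  53.3] [25. 59.] 78.21663665771484 [[311.0, 47.0], [369.0, 35.0], [374.0, 60.0], [316.0, 72.0]]
```

View pics/f1.png

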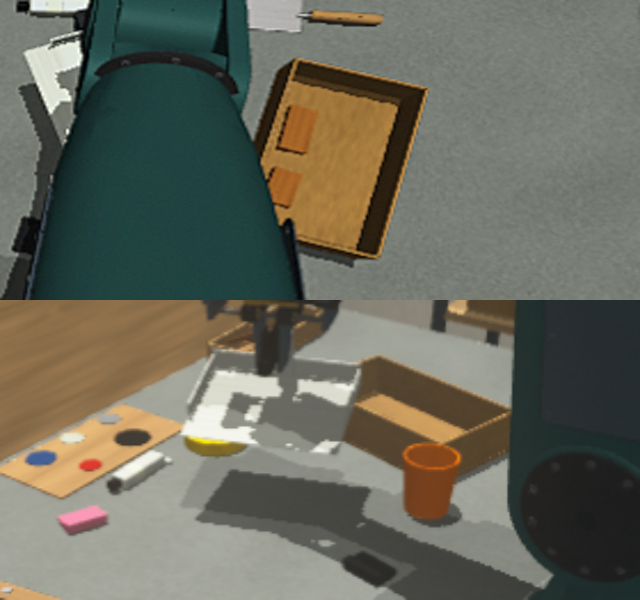

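Both offcuts lie flat in the box: top half of the picture, (297,130) and (284,187). The scoop is empty and cup, tape and tube are undisturbed. I'll lower to lip contact, then let the scoop pivot flat under a light grip.

>>> arm_command:
  fingers: [1, 1, 1, 1, 1]
  offset:
    - [0, 0, -10]
    - [0, 0, -20]
    - [0, 0, -25]
    - [0, 0, -25]
    - [0, 0, -22]
  roll: [0, 0, 0, 0, 0]

```text
time_s: 20.22
position: [0.5564, -0.0397, 0.1244]
orientation: [[-0.351, 0.937, -0.001], [0.937, 0.351, 0.0], [0.0, -0.001, -1.0]]
wrist_force: [0.1, -0.3, -3.4]
width: 0.0197
gripper_force: 50.0
```

>>> arm_command:
  fingers: [1, 1, 1, 1, 1]
  offset:
    - [0, 0, -14]
    - [0, 0, -8]
    - [0, 0, -5]
    - [0, 0, -2]
    - [0, 0, 0]
  roll: [0, 0, 0, 0, 0]

```text
time_s: 20.63
position: [0.5574, -0.0393, 0.0975]
orientation: [[-0.351, 0.936, 0.0], [0.936, 0.351, -0.0], [-0.0, 0.0, -1.0]]
wrist_force: [-0.3, -0.4, -2.1]
width: 0.0199
gripper_force: 50.0
```

>>> arm_command:
  fingers: [1, 1, 1, 1, 1]
  offset:
    - [0, 0, 0]
    - [0, 0, -2]
    - [0, 0, -2]
    - [0.5, -1.4, -1.5]
    - [0.5, -1.4, -1.5]
  roll: [0, 0, 0, 0, 0]
  newtons: 10

```text
time_s: 21.05
position: [0.5583, -0.0419, 0.0905]
orientation: [[-0.352, 0.936, 0.0], [0.936, 0.352, -0.0], [-0.0, 0.0, -1.0]]
wrist_force: [0.5, -0.8, -4.8]
width: 0.0198
gripper_force: 10.0
```

>>> arm_command:
  fingers: [1, 1, 1, 1, 1]
  offset:
    - [0.7, -1.9, -2]
    - [0.7, -1.9, -2]
    - [0.7, -1.9, -2]
    - [0.7, -1.9, -2]
    - [0.7, -1.9, -2]
  roll: [0, 0, 0, 0, 0]

```text
time_s: 21.47
position: [0.562, -0.0517, 0.0804]
orientation: [[-0.351, 0.936, 0.0], [0.936, 0.351, -0.0], [-0.0, 0.0, -1.0]]
wrist_force: [1.5, -1.0, -1.8]
width: 0.0199
gripper_force: 10.0
```

```bash
python3 t.py
```

```text
[ 0.56202172 -0.05169825  0.08036937] [ 1.49086429 -0.95248488 -1.84711297] [-0.04417698 -0.16967516 -0.08423308] 10.00002309679985
(-60, -30) [(-10, 16), (0, 15), (10, 13), (20, 12), (30, 194), (40, 171), (50, 8), (60, 6), (70, 4), (80, 2), (90, 1), (100, 0), (110, 0)]
(-12, -4) [(-10, 124), (0, 136), (10, 121), (20, 120), (30, 193), (40, 116), (50, 115), (60, 6), (70, 4), (80, 2), (90, 0), (100, 0), (110, 0)]
(30, 60) [(-10, 16), (0, 15), (10, 13), (20, 12), (30, 194), (40, 171), (50, 8), (60, 6), (70, 4), (80, 3), (90, 1), (100, 0), (110, 0)]
(86, 95) [(-10, 16), (0, 15), (10, 13), (20, 12), (30, 11), (40, 9), (50, 8), (60, 6), (70, 4), (80, 2), (90, 1), (100, 0), (110, 0)]
```

>>> arm_command:
  fingers: [1, 1, 1, 1, 1]
  offset:
    - [0.7, -1.9, -2]
    - [0.7, -1.9, -2]
    - [0.7, -1.9, -2]
    - [0.7, -1.9, -2]
    - [0.7, -1.9, -2]
  roll: [0, 0, 0, 0, 0]

```text
time_s: 21.93
position: [0.5653, -0.0611, 0.0702]
orientation: [[-0.351, 0.936, -0.0], [0.936, 0.351, 0.0], [0.0, 0.0, -1.0]]
wrist_force: [0.4, -0.0, -2.0]
width: 0.0197
gripper_force: 10.0
```

>>> arm_command:
  fingers: [1, 1, 1, 1, 1]
  offset:
    - [0, 0, -1]
    - [0, 0, -1]
    - [0, 0, 0]
    - [0, 0, 0]
    - [0, 0, 0]
  roll: [0, 0, 0, 0, 0]

```text
time_s: 22.35
position: [0.5649, -0.0607, 0.0683]
orientation: [[-0.351, 0.936, -0.001], [0.936, 0.351, 0.0], [0.0, -0.0, -1.0]]
wrist_force: [-0.5, -0.7, -4.2]
width: 0.0198
gripper_force: 10.0
```

```bash
python3 t.py
```

```text
[ 0.56491535 -0.06073014  0.06829084] [-0.46596956 -0.67039756 -4.15237293] [ 0.06771716 -0.11096254 -0.00181153] 9.999806731939316
(-60, -30) [(-10, 3), (0, 3), (10, 3), (20, 3), (30, 182), (40, 159), (50, 3), (60, 3), (70, 2), (80, 2), (90, 1), (100, 1), (110, 0)]
(-12, -4) [(-10, 110), (0, 124), (10, 110), (20, 110), (30, 181), (40, 109), (50, 108), (60, 3), (70, 2), (80, 2), (90, 2), (100, 1), (110, 0)]
(30, 60) [(-10, 3), (0, 3), (10, 3), (20, 3), (30, 182), (40, 158), (50, 3), (60, 3), (70, 2), (80, 2), (90, 2), (100, 1), (110, 0)]
(86, 95) [(-10, 3), (0, 3), (10, 3), (20, 3), (30, 3), (40, 3), (50, 3), (60, 3), (70, 2), (80, 2), (90, 1), (100, 1), (110, 0)]
```

The scoop is flat on the table (floor 3 mm, handle top 110 mm). Releasing and retreating straight up.

>>> arm_command:
  fingers: [1, 1, 0.4, 0.4, 0.4]
  offset:
    - [0, 0, -0.5]
    - [0, 0, 0]
    - [0, 0, 0]
    - [0, 0, 0]
    - [0, 0, 0]
  roll: [0, 0, 0, 0, 0]

```text
time_s: 22.82
position: [0.5655, -0.0609, 0.0682]
orientation: [[-0.351, 0.936, 0.0], [0.936, 0.351, -0.0], [-0.0, 0.0, -1.0]]
wrist_force: [-0.2, -0.1, 0.2]
width: 0.0367
gripper_force: 0.0
```

>>> arm_command:
  fingers: [0.3, 0.3, 0.3, 0.3, 0.3]
  offset:
    - [0, 0, 0]
    - [0, 0, 0]
    - [0, 0, 5]
    - [0, 0, 10]
    - [0, 0, 18]
  roll: [0, 0, 0, 0, 0]

```text
time_s: 23.23
position: [0.5643, -0.0608, 0.1007]
orientation: [[-0.351, 0.936, -0.002], [0.936, 0.351, 0.0], [0.001, -0.002, -1.0]]
wrist_force: [-0.3, 0.4, -0.0]
width: 0.0637
gripper_force: 0.0
```

>>> arm_command:
  fingers: [0.3, 0.3, 0.3, 0.3, 0.3]
  offset:
    - [0, 0, 25]
    - [0, 0, 30]
    - [0, 0, 30]
    - [0, 0, 20]
    - [0, 0, 10]
  roll: [0, 0, 0, 0, 0]

```text
time_s: 23.65
position: [0.5664, -0.0611, 0.2199]
orientation: [[-0.351, 0.936, 0.004], [0.936, 0.351, -0.001], [-0.002, 0.004, -1.0]]
wrist_force: [0.2, -0.0, 1.4]
width: 0.0642
gripper_force: 0.0
```

```bash
python3 t.py; python3 - <<'E'
from m import *
T,d=cams.grab_frame("top");comps(T,d,cams.get_calibration("top"),(320,120,520,300),lambda X,i:(X[...,2]>.012)&(X[...,2]<.1))
E
```

```text
[ 0.56641482 -0.06106961  0.21985154] [ 0.19729933 -0.04778992  1.36760875] [ 0.01341714 -0.16743001 -0.0120405 ] 0.0
(-60, -30) [(-10, 272), (0, 275), (10, 290), (20, 309), (30, 333), (40, 316), (50, 2), (60, 2), (70, 2), (80, 2), (90, 1), (100, 1), (110, 0)]
(-12, -4) [(-10, 109), (0, 109), (10, 109), (20, 109), (30, 334), (40, 109), (50, 108), (60, 3), (70, 2), (80, 2), (90, 1), (100, 1), (110, 0)]
(30, 60) [(-10, 265), (0, 275), (10, 262), (20, 266), (30, 333), (40, 317), (50, 2), (60, 2), (70, 2), (80, 2), (90, 1), (100, 1), (110, 0)]
(86, 95) [(-10, 3), (0, 3), (10, 2), (20, 3), (30, 2), (40, 2), (50, 3), (60, 2), (70, 2), (80, 2), (90, 2), (100, 1), (110, 0)]
[496. 124.] 309 z [0.0144 0.0332 0.0505] [ 859.2 -456.7] [ 29.6 153.5] 4.047347545623779 [[839.0, -381.0], [850.0, -534.0], [879.0, -532.0], [868.0, -379.0]]
[347. 142.] 279 z [0.0147 0.0209 0.0251] [764.3  23.9] [32.6 98.6] 3.087956666946411 [[745.0, 72.0], [751.0, -26.0], [783.0, -24.0], [778.0, 74.0]]
[472. 149.] 159 z [0.0127 0.0164 0.0205] [ 768.3 -377.8] [99.5 19.6] 87.30769348144531 [[756.0, -427.0], [776.0, -428.0], [780.0, -329.0], [761.0, -328.0]]
[353. 173.] 54 z [0.0125 0.0237 0.0303] [660.6   1. ] [ 4.3 78. ] 19.87415313720703 [[645.0, 37.0], [672.0, -36.0], [676.0, -35.0], [649.0, 38.0]]
[480. 220.] 1757 z [0.0169 0.0554 0.0799] [ 498.1 -335.9] [184.4 303.1] 76.64097595214844 [[329.0, -391.0], [624.0, -461.0], [667.0, -281.0], [372.0, -211.0]]
[450. 212.] 316 z [0.0131 0.0176 0.0246] [ 553.1 -306.4] [40.9 80.6] 78.54096984863281 [[510.0, -318.0], [589.0, -334.0], [597.0, -294.0], [518.0, -278.0]]
[331. 273.] 146 z [0.0124 0.0155 0.02  ] [341.   46.1] [39.5 59.2] 78.53483581542969 [[308.0, 33.0], [366.0, 21.0], [374.0, 60.0], [316.0, 71.0]]
```

The scoop is flat and released, the offcuts are in the box, the tube is where it was, and the arm is clear of everything.

```bash
python3 -c "
from bench import bot
print(bot.job_done())"
```

```text
the job is handed in; nothing more can be done
None
```

The job is handed in: both offcuts lie in the scrap box and the empty scoop is flat on the table and released; I tipped it about 13° on the box rim, then jerked it back so they slid off the lip into the box.

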